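# Index the specimen carousel one hole

## Robot

A 6-joint arm with a two-finger parallel gripper is mounted at the origin on the work surface. World frame = base frame: x ahead of the robot, y to its left, z up, the work surface at z = 0. Lengths are in m, angles in degrees, forces in N, time in s.
With the tool pointing down it reaches from about 0.4 to 0.825 m from the base axis. Payload 7 kg.
Tool frame: the origin (TCP) lies midway between the tips of the shut fingers; the grasp point (between the pads) lies 19 mm behind it; z points along the fingers, y is the line along which they close (so a half turn about z gives the same grasp; the last joint's range is limited). The gripper opens to 88 mm and grips with 3 to 60 N. Pads are 19 mm wide; open, the fingers measure 130 mm over their backs; the gripper's body (78 mm by 193 mm) begins 47 mm behind the grasp point.
Start: joints at [82.97, 20.546, 0.682, 0, -70.136, -16.507], TCP at [0.27, 0.619, 0.227] pointing down, gripper open.
Joint ranges: [-176.03, 176.03], [-82.01, 121.73], [-58.28, 71.71], [-173.87, 95.51], [-174.79, -0.11], [-173.66, 173.66]. Speed limits (degrees/s): [136.94, 136.94, 172.46, 180, 180, 180].

## Interface

Orientations are given as [roll, pitch, yaw] about the fixed x, y, z axes, in that order (R = Rz(yaw) Ry(pitch) Rx(roll)).
In Python, from plant import r gives the robot as it stands. The module is installed in compiled form; this text tells all that it offers.
- The arm moves only by the tool play_rows, never from a script. Its argument "rows" is a list of rows, each an object with "slide": the shift along the tool's x, y, z as a fraction of full scale, a list of three; "delta_rot": the turn, a rotation vector about the tool's x, y, z as a fraction of full scale, a list of three; "fingers": the opening, from -1 (shut) to 1 (fully open). In form: [{"slide": [x, y, z], "delta_rot": [rx, ry, rz], "fingers": fingers}, ...]. A call has 1 to 8 rows; each row shifts and turns the commanded pose from where the row before left it, along the tool's axes as they then stand; what a row does not reach is not made up. Full scale, the value 1, is 0.15 m for a shift and 0.08 rad for a turn. A row lasts 1/8 s, in which the tool goes at most 62.5 mm and 10.7 degrees, less where a joint would pass 70% of its speed; a pose out of reach is approached as far as the arm can. A call with a number of a shift or a turn outside -1 to 1 is refused whole. A call with a gripper value outside its range is refused whole. The fingers move at their own pace and stop on an object; "squeeze" is the grip in N (left out, the last holds). Time passes only in rows, so rows that do not move let the fingers close. It gives the time, the measured TCP pose, the force, the opening and the grip force at its end, in the units of the state.
- r.get_state(): the state, without advancing time (a new reading comes with each control period).
- r.capture(name): name is "scene" or "side" or "wrist"; returns a dict with "image" (400x640x3 uint8, blue, green, red), "fx", "fy", "cx", "cy" (pixels), "distortion" ([k1, k2, p1, p2, k3] as OpenCV has them; the pictures are not rectified), "R" (3x3) and "t" (3): a world point X has camera coordinates R X + t; the wrist camera has in their place "T_tool_cam" (4x4, takes a point from camera to tool coordinates, whose origin is the TCP and whose axes are the flange's). Camera axes: x right, y down, z forward; pixel columns grow to the right and rows downward; lengths in m; the calibration is good to about 2 mm. A picture is of the moment at which its call begins: read the wrist's pose just before it. There is no depth.
- r.close_job(): hands the job in; it is judged then, once.
The state is a dict: "time_s": time; "joints": joint angles; "qd": joint speeds; "joint_torque": joint torques, N m; "tcp_pos": TCP position; "eef_rot": TCP orientation; "contact_force": force on the tool from outside, world axes, zero at the start; "moment": the same for the moment, N m; "gripper_width": finger opening in m; "gripper_force": force on a finger pad.
Only numpy, scipy, OpenCV 4.12 (cv2) and the standard library are available. Lean on these libraries where they do the work, as an engineer would, in place of code of your own. Each camera call takes 0.05 s, during which the arm holds its last target. There are 200 camera calls.

## Task

Bring the deep cup under the dial gauge: press the indexing plunger's black knob down with a fingertip, swing the turntable one hole round in the direction that takes the deep cup to the gauge, and let the plunger spring back up so that its pin locks fully home in that hole. Only press and push: leave all cups seated in their places, and do not touch the gauge or disturb anything else on the bench.

Things in the scene. Friction and masses are not known exactly. Their poses are not given: they have to be found in the camera images.
- carousel: indexing specimen carousel, fixed to the bench: round cream base 310 mm across, 10 mm thick, with a tongue that bears the gauge; on it the fixed index ring and, inside that, an aluminium turntable 208 mm across, top face 58 mm above the bench. Origin: on the turntable's axis, at bench level; z up; +x points from the axis to the gauge column
- index_ring: fixed steel index ring on short pillars: inside diameter 254 mm, outside 304 mm, underside 46 mm and top 52 mm above the bench. Six through holes, 60 degrees apart, 138 mm from the axis, one of them on the carousel's +x axis. Origin and axes: same as the carousel's
- turntable (a joint): angle of the turntable, rad, 0 at the start, grows anticlockwise seen from above. Locked within 0.01 rad while the plunger's pin is up in a hole; with the plunger pressed in it turns endlessly against about 0.12 N m of friction. Neighbouring holes are 1.047 rad (60 degrees) apart
- plunger (a joint): how far the plunger is pressed in, m: 0 fully out (pin up in a hole), 0.013 at its stop. A spring lifts it: 3 N at first, 7.5 N at the stop. From 0.010 on the pin is clear of the ring; let go between two holes it rests at 0.010 against the ring's underside. Let go within about 0.02 rad of a hole, the pin's round nose finds it by itself
- plunger_top (a point): middle of the flat top of the indexing plunger's black knob: 32 mm across, 14 mm thick, top 115 mm above the bench when out. It stands on the turntable's edge, 115 mm from the axis, at the start opposite to the gauge, and turns with the table. It is pressed straight down; a fingertip pressing it drags the table along by friction, up to 5 degrees behind. Its 12 mm pin, 23 mm further out, shows 4 mm above the ring when home
- table_centre (a point): the turntable's centre, on its axis, at its top face (58 mm above the bench); turns with the table. A 32 mm boss, 15 mm high, stands there. The six cup places lie 65 mm from the axis, 60 degrees apart; the one next to the plunger is empty
- station (a point): point on the turntable's top face right under the gauge's measuring tip, 65 mm from the axis towards the gauge column; fixed to the carousel's base, does not turn
- gauge: delicate dial gauge on its column, fixed: 22 mm column 270 mm high, 200 mm from the turntable's axis; an arm at 178 mm height; a 58 mm round dial above the station, reaching up to 277 mm; measuring tip 125 mm above the bench. Origin: same as the carousel's
- deep_cup: the one deep steel specimen cup, 55 mm across and 60 mm high (the others are 35 mm), filled with a hard black cast specimen, standing loose on the turntable between three 6 mm locating pins, in one of the two places next to the gauge, to either side of it; origin: centre of its underside. 0.2 to 0.35 kg
- cup_gauge: steel specimen cup, 55 mm across and 35 mm high, filled with a hard black cast specimen, standing loose on the turntable between three 6 mm high locating pins; origin: centre of its underside. Part of the load: it stays seated. At the start it is the one under the gauge
- cup_next: steel specimen cup, 55 mm across and 35 mm high, filled with a hard black cast specimen, standing loose on the turntable between three 6 mm high locating pins; origin: centre of its underside. Part of the load: it stays seated. At the start it stands next to the gauge, on the side away from the deep cup
- cup_far: steel specimen cup, 55 mm across and 35 mm high, filled with a hard black cast specimen, standing loose on the turntable between three 6 mm high locating pins; origin: centre of its underside. Part of the load: it stays seated
- cup_near: steel specimen cup, 55 mm across and 35 mm high, filled with a hard black cast specimen, standing loose on the turntable between three 6 mm high locating pins; origin: centre of its underside. Part of the load: it stays seated
- spare_cup: spare filled steel cup, 55 mm across and 35 mm high, standing on the bench; origin: centre of its underside
- wash_bottle: white plastic bottle, 64 mm across, 170 mm high, standing on the bench; origin: centre of its underside
- spatula: spatula lying on the bench, wooden handle, 180 mm long, 12 mm high
- needle_box: small wooden needle box, 75 x 45 x 22 mm, lying on the bench; origin: centre of its underside
Things that resemble listed ones, but are neither listed nor needed, are in the scene too. What is shaped like the cup_gauge but turquoise is not meant.

How it is judged (in metres and radians):
On the way:
1. the plunger is pressed in until its pin is clear of the index ring (value of joint plunger above 0.009 m), for 0.1 s.
At the end, for the whole second after the job is handed in: the deep cup stands under the gauge (within 6 mm of the station, seen from above), the plunger is up (within 1.5 mm, pin in the hole), the table is at rest, and all five cups stand upright (within 3 degrees) on the table face (within 4 mm), 60 to 70 mm from its axis (horizontal distance between deep_cup and station below 0.006 m and value of joint plunger below 0.0015 m and velocity of joint turntable between -0.03 and 0.03 rad/s and horizontal distance between cup_gauge and table_centre between 0.06 and 0.07 m and horizontal distance between cup_next and table_centre between 0.06 and 0.07 m and horizontal distance between cup_far and table_centre between 0.06 and 0.07 m and horizontal distance between cup_near and table_centre between 0.06 and 0.07 m and horizontal distance between deep_cup and table_centre between 0.06 and 0.07 m and z of each of cup_gauge, cup_next, cup_far, cup_near, deep_cup in the frame of table_centre below 0.004 m and angle between each of cup_gauge, cup_next, cup_far, cup_near, deep_cup's own z axis and vertical below 0.05 rad); the robot touches nothing.
It fails at once if a cup is lifted out of its place (z of any of cup_gauge, cup_next, cup_far, cup_near, deep_cup in the frame of table_centre above 0.008 m).
It fails at once if a cup is tipped (angle between any of cup_gauge, cup_next, cup_far, cup_near, deep_cup's own z axis and vertical above 0.3 rad).
It fails at once if the robot touches the gauge (contact force between any of the fingers, the arm and gauge above 1 N).
It fails at once if something else on the bench is disturbed (moved by more than 20 mm) (distance of any of wash_bottle, spatula, needle_box, spare_cup from where it was at the start of the episode above 0.02 m).
It also fails if it takes over 38 s, if anything falls off the work surface, if the arm or the gripper's body presses on something with over 40 N, if the wrist force passes 120 N, or if a joint passes its speed limit or range.

## Working session

There is one attempt and no reset: what is moved stays moved. The work goes in short steps, Python scripts to look and compute and a tool call to move; the robot and the scene stay as the last step left them, time stands still between calls to the robot, and variables do not carry over. Pictures are saved under pics/ and viewed, at most 10 in all, crops included, and the job is handed in when it is done.

Besides the shell and the picture viewer there is one more tool, called after "Call:" as name(argument=value, ...), one argument or row to a line, values as JSON. play_rows: Moves the arm, as the interface text tells. Shift numbers are shares of 0.15 m and turn numbers shares of 0.08 rad, none past 1 either way. Its arguments: {"type":"object","properties":{"rows":{"type":"array"},"squeeze":{"type":"number"}},"required":["rows"]}

```bash
mkdir -p pics; python3 - <<'E'
from plant import r
import cv2,pickle
s=r.get_state();print({k:s[k] for k in('time_s','tcp_pos','eef_rot','contact_force','gripper_width')})
for n in('scene','side'):
    c=r.capture(n);cv2.imwrite(f'pics/{n}0.png',c['image']);pickle.dump(c,open(n+'.pkl','wb'))
    print(n,c['fx'],c['cx'],c['cy'],c['distortion'],(-c['R'].T@c['t']).round(3) if hasattr(c['R'],'T') else c['t'])
E
```

```text
{'time_s': 0.0, 'tcp_pos': array([0.26938109, 0.61837895, 0.22559252]), 'eef_rot': array([ 1.79903210e+02, -7.30877193e-03, -2.35448382e+01]), 'contact_force': array([-0.70426459, -0.0877173 ,  0.19289865]), 'gripper_width': 0.08763837233723618}
scene 429.76240826170175 315.6621669686325 201.46704389904355 [0.01123075 0.         0.         0.         0.        ] [1.25  0.465 0.909]
side 367.39696325310575 312.1826708907295 200.84732876303772 [-0.00403143  0.          0.          0.          0.        ] [0.313 0.691 0.863]
```

View pics/scene0.png

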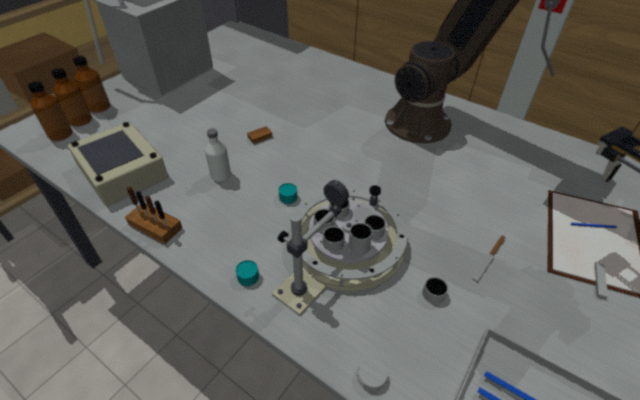

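View pics/side0.png

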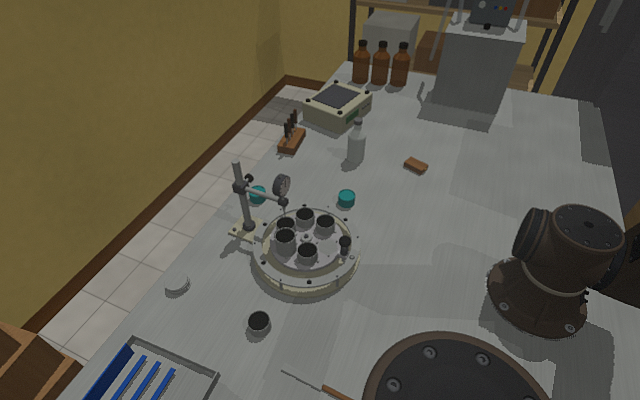

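Scene picture: the knob is at (375,190), the column foot at (297,290), and the deep cup seems to be at (360,237). In the side view the knob is at (345,242), the column foot at (249,226), and the deep cup seems to be at (285,240). Possible mix-ups are the gauge clamp's black knob (scene 282,237) and, for the deep cup, the cups at (334,238) and (375,227). The turquoise cups (288,193) and (247,272) are excluded. I'll check this in a close crop.

```bash
cat > h.py <<'E'
import numpy as np,cv2,pickle
def ray(c,uv):
    K=np.array([[c['fx'],0,c['cx']],[0,c['fy'],c['cy']],[0,0,1.]])
    p=cv2.undistortPoints(np.array([[uv]],float),K,np.array(c['distortion'],float))[0,0]
    R=np.array(c['R']);t=np.array(c['t']);return -R.T@t,R.T@np.array([p[0],p[1],1])
def atz(c,uv,z):
    o,d=ray(c,uv);return o+d*(z-o[2])/d[2]
def proj(c,X):
    K=np.array([[c['fx'],0,c['cx']],[0,c['fy'],c['cy']],[0,0,1.]])
    return cv2.projectPoints(np.array(X,float).reshape(-1,3),cv2.Rodrigues(np.array(c['R']))[0],np.array(c['t'],float),K,np.array(c['distortion'],float))[0][:,0]
E
python3 - <<'E'
from h import *
S=pickle.load(open('scene.pkl','rb'));D=pickle.load(open('side.pkl','rb'))
print('knob',atz(S,(375,189),.115),atz(D,(345,240),.115))
print('col',atz(S,(297,290),.01),atz(D,(249,226),.01))
a=cv2.resize(S['image'][165:315,260:420],None,fx=3.6,fy=3.6,interpolation=2)[:560]
b=cv2.resize(D['image'][150:310,220:380],None,fx=3.5,fy=3.5,interpolation=2)
cv2.imwrite('pics/a.png',a);cv2.imwrite('pics/b.png',b)
E
```

```text
knob [0.49450423 0.10552888 0.115     ] [0.4904662  0.10900157 0.115     ]
col [0.81227961 0.08817094 0.01      ] [0.80721879 0.09019765 0.01      ]
```

View pics/a.png

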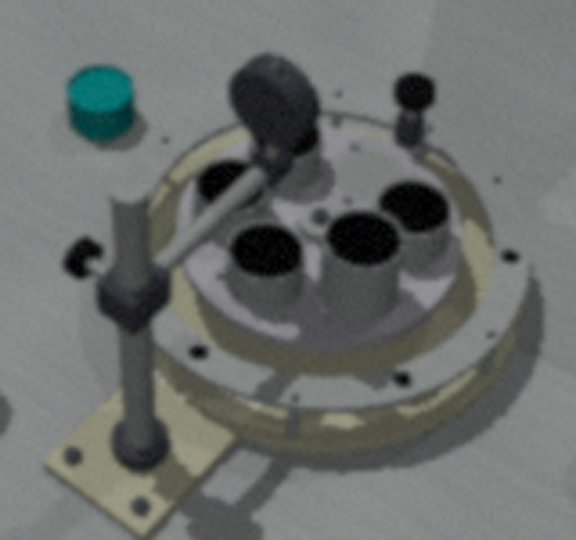

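View pics/b.png

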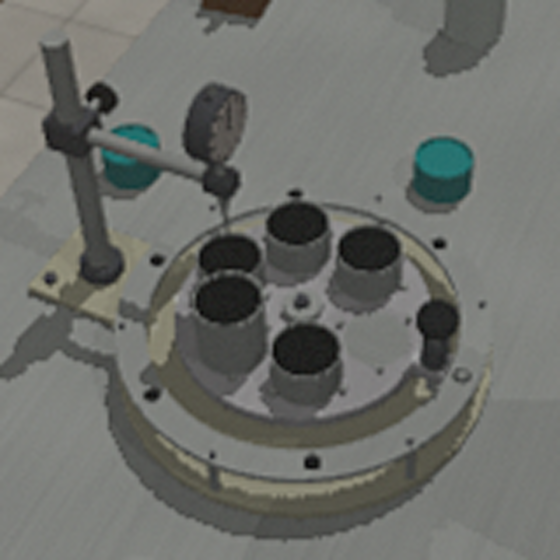

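The crops confirm it. The tall cup (side crop 228,297; scene crop 363,238) is on the +y side of the gauge, so the table must turn clockwise. The knob is at side crop (437,318), with its pin home.

```bash
python3 - <<'E'
from h import *
from scipy.spatial.transform import Rotation as Ro
S=pickle.load(open('scene.pkl','rb'));D=pickle.load(open('side.pkl','rb'))
f=lambda x,y,k,ox,oy:(x/k+ox,y/k+oy)
for n,a,b,z in [('knob',(414,88),(437,316),.115),('boss',(320,214),(302,301),.073),('deep',(363,238),(228,297),.118),('col',(139,448),(98,264),.012),('pin',None,(462,375),.056),('gcup',(267,250),(230,253),.093)]:
    if a: print(n,atz(S,f(*a,3.6,260,165),z).round(4),end='')
    print(n,atz(D,f(*b,3.5,220,150),z).round(4))
R=Ro.from_euler('xyz',[179.9,0,-23.54],degrees=True).as_matrix()
k=np.array([.492,.107,.17]);print(R.T@(k-np.array([.2694,.6184,.2256])))
E
```

```text
knob [0.496  0.1064 0.115 ]knob [0.4905 0.11   0.115 ]
boss [0.6083 0.1004 0.073 ]boss [0.6043 0.1046 0.073 ]
deep [0.6435 0.1549 0.118 ]deep [0.6406 0.1561 0.118 ]
col [0.8097 0.0912 0.012 ]col [0.8101 0.0908 0.012 ]
pin [0.4669 0.1113 0.056 ]
gcup [0.6727 0.098  0.093 ]gcup [0.6707 0.0965 0.093 ]
[0.40832319 0.37984039 0.05626303]
```

Call:
play_rows(
  rows=[
    {"slide": [0.27,0.25,0.03],"delta_rot": [0,0,0],"fingers": -1},
    {"slide": [0.27,0.25,0.03],"delta_rot": [0,0,0],"fingers": -1},
    {"slide": [0.27,0.25,0.03],"delta_rot": [0,0,0],"fingers": -1},
    {"slide": [0.27,0.25,0.03],"delta_rot": [0,0,0],"fingers": -1},
    {"slide": [0.27,0.25,0.03],"delta_rot": [0,0,0],"fingers": -1},
    {"slide": [0.27,0.25,0.03],"delta_rot": [0,0,0],"fingers": -1},
    {"slide": [0.27,0.25,0.03],"delta_rot": [0,0,0],"fingers": -1},
    {"slide": [0.27,0.25,0.03],"delta_rot": [0,0,0],"fingers": -1},
  ],
)

```text
time_s: 1.1
tcp_pos: [0.4471, 0.2127, 0.1904]
eef_rot: [-180.0, 0.0, -23.5]
contact_force: [0.7, 0.1, -0.1]
gripper_width: 0.0133
gripper_force: 0.0
```

Call:
play_rows(
  rows=[
    {"slide": [0.27,0.25,0.03],"delta_rot": [0,0,0],"fingers": -1},
    {"slide": [0.27,0.25,0.03],"delta_rot": [0,0,0],"fingers": -1},
    {"slide": [0,0,0],"delta_rot": [0,0,0],"fingers": -1},
    {"slide": [0,0,0],"delta_rot": [0,0,0],"fingers": -1},
  ],
)

```text
time_s: 1.6
tcp_pos: [0.491, 0.113, 0.1814]
eef_rot: [180.0, 0.0, -23.6]
contact_force: [-0.7, 0.4, 0.1]
gripper_width: 0.0006
gripper_force: 0.0
```

```bash
python3 - <<'E'
from plant import r
from h import *
s=r.get_state();c=r.capture('wrist');c['s']=s;pickle.dump(c,open('w1.pkl','wb'))
cv2.imwrite('pics/w1.png',c['image']);print(s['tcp_pos'],s['eef_rot'],s['time_s'],s['contact_force'],s['gripper_width'],c['T_tool_cam'])
E
```

```text
[0.49103179 0.11297339 0.18135956] [ 1.79985162e+02  1.89848309e-02 -2.36109769e+01] 1.6 [-0.69239677  0.40048978  0.08186784] 0.0006425763451816516 [[-1.79541611e-04 -9.61438189e-01 -2.75021048e-01  7.39325637e-02]
 [ 9.99999972e-01 -2.14611891e-04  9.74269525e-05 -2.57559970e-04]
 [-1.52692780e-04 -2.75021022e-01  9.61438201e-01 -1.58203924e-01]
 [ 0.00000000e+00  0.00000000e+00  0.00000000e+00  1.00000000e+00]]
```

View pics/w1.png

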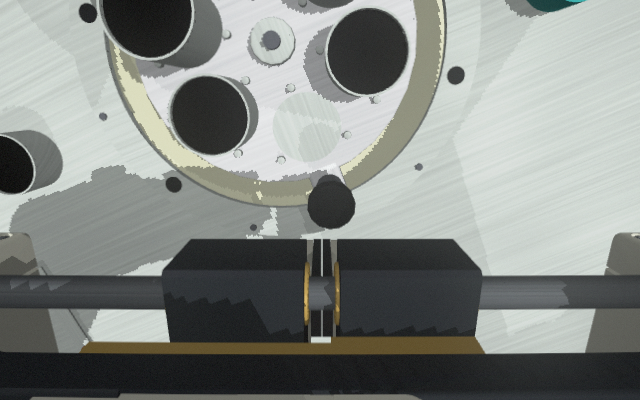

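The wrist view shows the knob top at (331,205), the boss at (271,40), a ring hole to the left at (174,185) and the deep cup at upper left.

```bash
cat >> h.py <<'E'
from scipy.spatial.transform import Rotation as Ro
def wcam(c):
    s=c['s'];M=np.eye(4);M[:3,:3]=Ro.from_euler('xyz',s['eef_rot'],degrees=True).as_matrix();M[:3,3]=s['tcp_pos']
    W=np.linalg.inv(M@np.array(c['T_tool_cam']));c['R']=W[:3,:3];c['t']=W[:3,3];return c
E
python3 - <<'E'
from h import *
c=wcam(pickle.load(open('w1.pkl','rb')))
k=atz(c,(331,205),.115);b=atz(c,(271,40),.073);h=atz(c,(174,185),.052);h2=atz(c,(456,75),.052)
print(k,b,h,h2)
C=b[:2]
for p in(k,h,h2):d=p[:2]-C;print(np.hypot(*d),np.degrees(np.arctan2(d[1],d[0])))
E
```

```text
[0.49393539 0.10516012 0.115     ] [0.60677772 0.10029172 0.073     ] [0.54323789 0.22273962 0.052     ] [ 0.53236352 -0.01627645  0.052     ]
0.11294730390965144 177.52959660026482
0.1379521619444179 117.42539603795512
0.13829537809015605 -122.55314276036647
```

Call:
play_rows(
  rows=[
    {"slide": [0.033,0.041,0.2],"delta_rot": [0,0,0],"fingers": -1},
    {"slide": [0,0,0.2],"delta_rot": [0,0,0],"fingers": -1},
    {"slide": [0,0,0.05],"delta_rot": [0,0,0],"fingers": -1},
    {"slide": [0,0,0.04],"delta_rot": [0,0,0],"fingers": -1},
    {"slide": [0,0,0.03],"delta_rot": [0,0,0],"fingers": -1},
    {"slide": [0,0,0],"delta_rot": [0,0,0],"fingers": -1},
  ],
)

```text
time_s: 2.4
tcp_pos: [0.4929, 0.1063, 0.1045]
eef_rot: [-180.0, 0.0, -23.5]
contact_force: [-4.8, 0.8, 6.9]
gripper_width: 0.0006
gripper_force: 3.4
```

Call:
play_rows(
  rows=[
    {"slide": [0,0,0.02],"delta_rot": [0,0,0],"fingers": -1},
    {"slide": [0,0,0.01],"delta_rot": [0,0,0],"fingers": -1},
    {"slide": [0,0,0],"delta_rot": [0,0,0],"fingers": -1},
  ],
)

```text
time_s: 2.78
tcp_pos: [0.4934, 0.1063, 0.1021]
eef_rot: [-179.9, -0.1, -23.4]
contact_force: [-11.6, -0.1, 22.7]
gripper_width: 0.0006
gripper_force: 11.8
```

```bash
python3 - <<'E'
from h import *
C=np.array([.6068,.1003]);y=np.radians(-23.5)
X=np.array([np.cos(y),np.sin(y)]);Y=np.array([np.sin(y),-np.cos(y)])
a=np.radians(177-3.75*np.arange(18));P=C+.1136*np.c_[np.cos(a),np.sin(a)]
print((np.diff(P,axis=0)@np.c_[X,Y]/.15).round(3).tolist(),P[8],P[16])
E
```

```text
[[-0.016, -0.047], [-0.013, -0.048], [-0.01, -0.049], [-0.006, -0.049], [-0.003, -0.049], [0.0, -0.05], [0.003, -0.049], [0.007, -0.049], [0.01, -0.049], [0.013, -0.048], [0.016, -0.047], [0.019, -0.046], [0.022, -0.044], [0.025, -0.043], [0.028, -0.041], [0.03, -0.039], [0.033, -0.037]] [0.51152702 0.16217099] [0.55522668 0.20151834]
```

Call:
play_rows(
  rows=[
    {"slide": [-0.016,-0.047,0],"delta_rot": [0,0,0],"fingers": -1},
    {"slide": [-0.013,-0.048,0],"delta_rot": [0,0,0],"fingers": -1},
    {"slide": [-0.01,-0.049,0],"delta_rot": [0,0,0],"fingers": -1},
    {"slide": [-0.006,-0.049,0],"delta_rot": [0,0,0],"fingers": -1},
    {"slide": [-0.003,-0.049,0],"delta_rot": [0,0,0],"fingers": -1},
    {"slide": [0,-0.05,0],"delta_rot": [0,0,0],"fingers": -1},
    {"slide": [0.003,-0.049,0],"delta_rot": [0,0,0],"fingers": -1},
    {"slide": [0.007,-0.049,0],"delta_rot": [0,0,0],"fingers": -1},
  ],
)

```text
time_s: 3.78
tcp_pos: [0.5137, 0.1632, 0.1022]
eef_rot: [-179.8, -0.2, -23.4]
contact_force: [-1.0, -1.7, 12.7]
gripper_width: 0.0005
gripper_force: 6.2
```

```bash
python3 - <<'E'
from plant import r
from h import *
s=r.get_state();print(s['tcp_pos'],s['eef_rot'],s['contact_force'],s['time_s'])
c=r.capture('side');pickle.dump(c,open('side2.pkl','wb'))
w=r.capture('wrist');w['s']=s;pickle.dump(w,open('w2.pkl','wb'))
b=cv2.resize(c['image'][150:310,220:380],None,fx=2.5,fy=2.5,interpolation=2)
b=np.hstack([b,cv2.resize(w['image'][:250],None,fx=.625,fy=.625*1.0).copy()]) if 0 else b
v=np.zeros((600,640,3),np.uint8);v[:250]=w['image'][:250]
q=cv2.resize(c['image'][150:310,220:380],(350,350),interpolation=2);v[250:,:350]=q
cv2.imwrite('pics/m2.png',v)
E
```

```text
[0.51369533 0.16324167 0.10221174] [-179.76667923   -0.23171314  -23.42592651] [-0.99334676 -1.72297124 12.69639883] 3.775
```

View pics/m2.png

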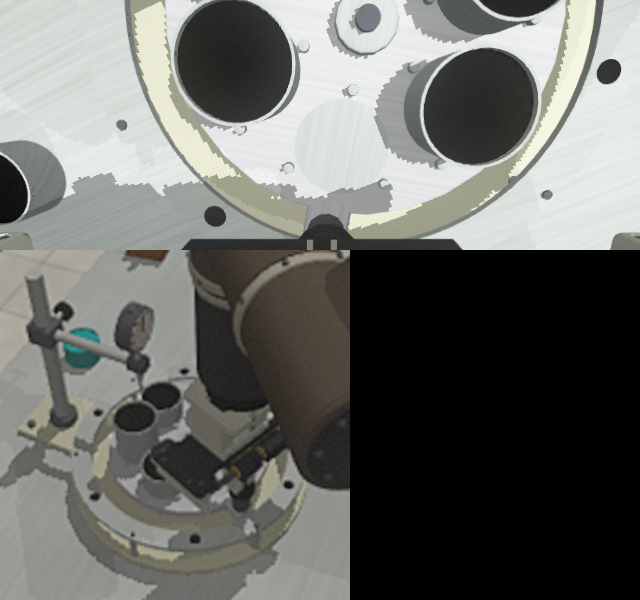

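The table has turned with the knob. The wrist view shows the empty place's disc at (340,146), which gives the table angle.

```bash
python3 - <<'E'
from h import *
c=wcam(pickle.load(open('w2.pkl','rb')))
C=np.array([.6068,.1003])
e=lambda p:(np.hypot(*(p[:2]-C)),np.degrees(np.arctan2(*(p[:2]-C)[::-1])))
print(atz(c,(367,18),.073)[:2],atz(c,(340,146),.058)[:2],e(atz(c,(340,146),.058)),e(atz(c,(215,216),.052)),e(atz(c,(609,72),.052)),e(c['s']['tcp_pos']))
w=wcam(pickle.load(open('w1.pkl','rb')));print(e(atz(w,(307,127),.058)))
E
```

```text
[0.60616568 0.09993747] [0.55306501 0.13529583] (np.float64(0.06412610414926), np.float64(146.92512933584933)) (np.float64(0.13713904794826237), np.float64(117.61451621870572)) (np.float64(0.13967134612452883), np.float64(-122.78040419366155)) (np.float64(0.11238387171331467), np.float64(145.9400762202279))
(np.float64(0.06445024406251171), np.float64(177.73885011451952))
```

Call:
play_rows(
  rows=[
    {"slide": [0.01,-0.049,0],"delta_rot": [0,0,0],"fingers": -1},
    {"slide": [0.013,-0.048,0],"delta_rot": [0,0,0],"fingers": -1},
    {"slide": [0.016,-0.047,0],"delta_rot": [0,0,0],"fingers": -1},
    {"slide": [0.019,-0.046,0],"delta_rot": [0,0,0],"fingers": -1},
    {"slide": [0.022,-0.044,0],"delta_rot": [0,0,0],"fingers": -1},
    {"slide": [0.025,-0.043,0],"delta_rot": [0,0,0],"fingers": -1},
    {"slide": [0.028,-0.041,0],"delta_rot": [0,0,0],"fingers": -1},
    {"slide": [0.028,-0.036,0],"delta_rot": [0,0,0],"fingers": -1},
  ],
)

```text
time_s: 4.88
tcp_pos: [0.5569, 0.2022, 0.1022]
eef_rot: [-179.8, -0.2, -23.4]
contact_force: [-1.6, -0.3, 11.8]
gripper_width: 0.0003
gripper_force: 5.7
```

Call:
play_rows(
  rows=[
    {"slide": [0,0,0],"delta_rot": [0,0,0],"fingers": -1},
  ],
)

```text
time_s: 5.0
tcp_pos: [0.5576, 0.2026, 0.1023]
eef_rot: [-179.7, -0.3, -23.4]
contact_force: [1.5, -0.2, 8.9]
gripper_width: 0.0005
gripper_force: 4.6
```

```bash
python3 - <<'E'
from plant import r
from h import *
s=r.get_state();print(s['tcp_pos'],s['eef_rot'],s['contact_force'],s['time_s'])
w=r.capture('wrist');w['s']=s;pickle.dump(w,open('w3.pkl','wb'))
cv2.imwrite('pics/w3.png',w['image'][:270])
E
```

```text
[0.55758478 0.2026188  0.10226066] [-179.71882054   -0.25835831  -23.43023856] [ 1.50727801 -0.16654469  8.89392353] 5.0
```

View pics/w3.png

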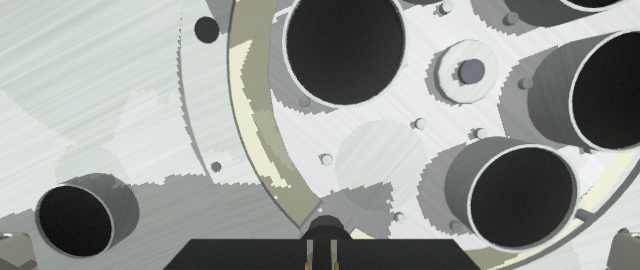

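The empty disc is at about (381,166), with its three locating pins at (326,159), (420,124) and (398,216). The fixed hole at (207,30) serves as a check.

```bash
python3 - <<'E'
from h import *
C=np.array([.6068,.1003])
e=lambda p:(round(np.hypot(*(p[:2]-C)),4),round(np.degrees(np.arctan2(*(p[:2]-C)[::-1])),2))
for f,d,P,b in [('w1',(307,127),[(281,160),(290,88),(347,134)],(271,40)),('w2',(340,146),[(289,168),(352,90),(383,183)],(367,18)),('w3',(381,166),[(326,159),(420,124),(398,216)],(471,71))]:
    c=wcam(pickle.load(open(f+'.pkl','rb')))
    p=[atz(c,q,.064) for q in P];m=np.mean(p,axis=0)
    print(f,atz(c,b,.073)[:2].round(4),'disc',e(atz(c,d,.058)),'pins',e(m),[e(q) for q in p],[np.linalg.norm(q-m).round(4) for q in p],'tcp',e(c['s']['tcp_pos']))
print(e(atz(c,(207,30),.052)))
E
```

```text
w1 [0.6068 0.1003] disc (np.float64(0.0645), np.float64(177.74)) pins (np.float64(0.0645), np.float64(177.23)) [(np.float64(0.0847), np.float64(158.67)), (np.float64(0.0335), np.float64(176.6)), (np.float64(0.0842), np.float64(-163.85))] [np.float64(0.0312), np.float64(0.031), np.float64(0.0313)] tcp (np.float64(0.1165), np.float64(173.75))
w2 [0.6062 0.0999] disc (np.float64(0.0641), np.float64(146.93)) pins (np.float64(0.0645), np.float64(147.37)) [(np.float64(0.0842), np.float64(128.92)), (np.float64(0.0336), np.float64(147.76)), (np.float64(0.0841), np.float64(165.67))] [np.float64(0.0308), np.float64(0.0309), np.float64(0.0306)] tcp (np.float64(0.1124), np.float64(145.94))
w3 [0.6075 0.101 ] disc (np.float64(0.0645), np.float64(117.28)) pins (np.float64(0.0648), np.float64(116.56)) [(np.float64(0.0851), np.float64(98.47)), (np.float64(0.034), np.float64(116.44)), (np.float64(0.0838), np.float64(135.01))] [np.float64(0.0309), np.float64(0.0308), np.float64(0.0303)] tcp (np.float64(0.1135), np.float64(115.69))
(np.float64(0.1379), np.float64(57.11))
```

The table angle is about 117.4° against a hole at 117.3°, so I'll release straight up, slowly.

Call:
play_rows(
  rows=[
    {"slide": [0,0,-0.02],"delta_rot": [0,0,0],"fingers": -1},
    {"slide": [0,0,-0.02],"delta_rot": [0,0,0],"fingers": -1},
    {"slide": [0,0,-0.02],"delta_rot": [0,0,0],"fingers": -1},
  ],
)

```text
time_s: 5.42
tcp_pos: [0.5563, 0.2021, 0.1101]
eef_rot: [-179.8, -0.2, -23.5]
contact_force: [1.6, 0.6, 2.5]
gripper_width: 0.0003
gripper_force: 1.2
```

At z = 0.110 the knob still pushes on the finger, above the 0.105 it would rest at if caught under the ring, so the pin is in the hole. I'll lift clear and back away.

Call:
play_rows(
  rows=[
    {"slide": [0,0,-0.03],"delta_rot": [0,0,0],"fingers": -1},
    {"slide": [0,0,-0.1],"delta_rot": [0,0,0],"fingers": -1},
    {"slide": [0,0,-0.2],"delta_rot": [0,0,0],"fingers": -1},
    {"slide": [-0.25,-0.25,-0.1],"delta_rot": [0,0,0],"fingers": -1},
    {"slide": [-0.25,-0.25,0],"delta_rot": [0,0,0],"fingers": -1},
    {"slide": [-0.25,-0.25,0],"delta_rot": [0,0,0],"fingers": -1},
    {"slide": [-0.25,-0.25,0],"delta_rot": [0,0,0],"fingers": -1},
    {"slide": [-0.25,-0.25,0],"delta_rot": [0,0,0],"fingers": -1},
  ],
)

```text
time_s: 6.42
tcp_pos: [0.4565, 0.4484, 0.1731]
eef_rot: [180.0, 0.0, -23.5]
contact_force: [0.1, -0.0, -0.1]
gripper_width: 0.0003
gripper_force: 0.0
```

Call:
play_rows(
  rows=[
    {"slide": [-0.25,-0.25,0],"delta_rot": [0,0,0],"fingers": -1},
    {"slide": [0,0,0],"delta_rot": [0,0,0],"fingers": -1},
    {"slide": [0,0,0],"delta_rot": [0,0,0],"fingers": -1},
  ],
)

```text
time_s: 6.8
tcp_pos: [0.4378, 0.4963, 0.1725]
eef_rot: [179.9, 0.0, -23.5]
contact_force: [0.1, -0.6, -0.4]
gripper_width: 0.0005
gripper_force: 0.0
```

```bash
python3 - <<'E'
from plant import r
from h import *
c=r.capture('side');s=r.capture('scene')
C=np.array([.6068,.1003]);a=np.radians(-2.5+np.array([0,120]));u=np.c_[np.cos(a),np.sin(a)]
P=[[*(C+.065*u[0]),.118],[*(C+.115*u[1]),.115],[*(C+.115*u[1]),.105]]
print((proj(c,P)-[220,150])*3.5,(proj(s,P)-[260,165])*2.5+[0,0])
b=cv2.resize(c['image'][150:310,220:380],(560,560),interpolation=2)
v=np.zeros((560,800,3),np.uint8);v[:,:560]=b
q=cv2.resize(s['image'][165:315,260:420],(240,225),interpolation=2);v[:225,560:]=q
cv2.imwrite('pics/f.png',v)
E
```

```text
[[226.12027255 232.3071569 ]
 [308.44053681 382.64900144]
 [308.81041565 390.95984464]] [[186.40304179 156.19319124]
 [340.58751337 133.60575061]
 [339.21920863 140.29555461]]
```

View pics/f.png

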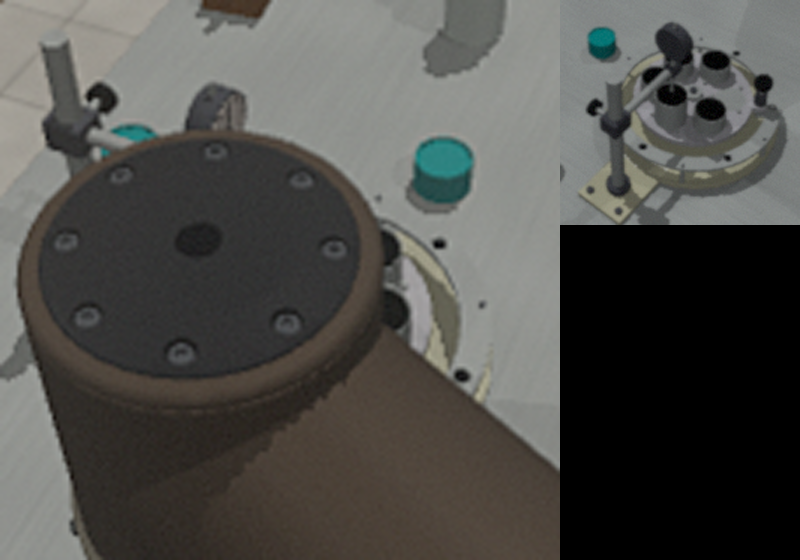

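The scene inset shows the deep cup under the gauge tip. The arm hides the side view, so one close crop will check the knob height.

```bash
python3 - <<'E'
from plant import r
from h import *
s=r.capture('scene');S=pickle.load(open('scene.pkl','rb'))
C=np.array([.6068,.1003])
out=[]
for im,ang in((S['image'],177.45),(s['image'],117.45)):
    u=C+.115*np.array([np.cos(np.radians(ang)),np.sin(np.radians(ang))])
    p=proj(S,[[*u,.115],[*u,.105]]);o=np.round(p[0]).astype(int)-[20,20]
    z=cv2.resize(im[o[1]:o[1]+56,o[0]:o[0]+40],None,fx=10,fy=10,interpolation=2)
    for q,col in zip(p,((0,0,255),(0,255,0))):
        cv2.circle(z,tuple(((q-o+.5)*10).astype(int)),4,col,-1)
    out.append(z)
cv2.imwrite('pics/k.png',np.hstack(out))
E
```

```text
(no output)
```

View pics/k.png

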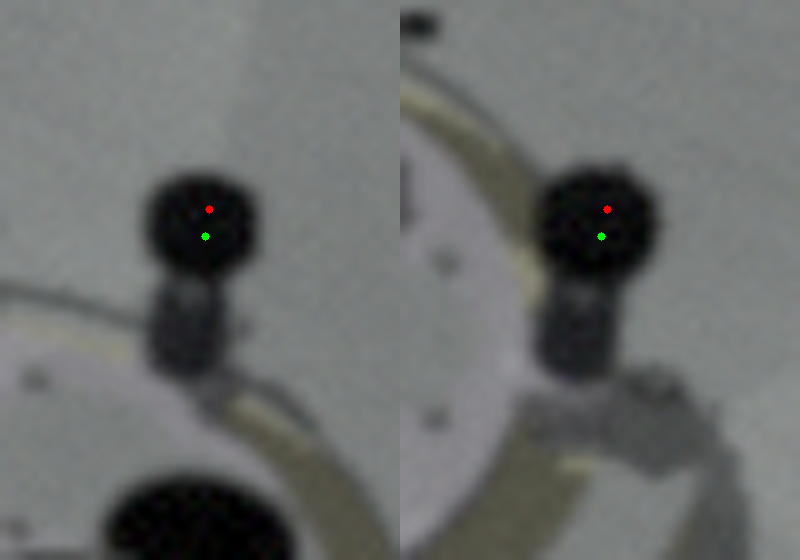

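Relative to the predicted points, the knob stands as high as at the start (left: start, right: now), with its centre at about (200,222) and (597,222). It is fully out and the pin is in the hole.

```bash
python3 -c "
from plant import r
print(r.close_job())"
```

```text
the job is handed in; nothing more can be done
None
```

The deep cup is under the gauge: I turned the table one hole (60°) clockwise, and the last pictures show the plunger fully up with its pin in the hole; the job is handed in, but no verdict came back.

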